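# Load the core sleeve on the leaning unwinder spindle

## Task

Slide the orange core sleeve, slotted end first, over the leaning spindle of the unwinder stand. The three drive lugs at the spindle's root can stand at any angle, so feel for them: turn the sleeve on the shaft until its slots drop over the lugs and it sits fully home on the round flange, then let go. Leave the other things on the bench where they are.

Things in the scene. Friction and masses are not known exactly. Their poses are not given: they have to be found in the camera images.
- sleeve_center (a point): centre (half-way up, on the axis) of the orange sleeve: plastic tube, 48 mm outside, 27 mm bore, 80 mm long, 0.13 to 0.25 kg, standing upright on the bench at the start, slotted end down. z runs along its axis from slotted foot to plain top. Round: grip it across its 48 mm, on its upper half
- sleeve_foot (a point): centre of the sleeve's foot face (ends of its teeth), on its axis, 40 mm below sleeve_center; same axes. Three open slots in the foot, 120 degrees apart, the first towards its +x, each 10.5 mm wide and 14 mm deep, through the whole wall
- sleeve: the sleeve, origin at sleeve_foot
- seat (a point): centre of the flange face (62 mm round aluminium disc) at the spindle's root, on which the sleeve's foot must come to rest, about 85 mm above the bench. z points up along the spindle, which leans 30 degrees from vertical, its top to the stand's -x (the robot's side); y is level. The black housing under the flange is 76 mm across, with a red knob at the rear
- lug_top (a point): on the shaft axis 11 mm above the seat, level with the flat tops of three brass drive lugs, 6 mm wide, that stick out square to the shaft, 120 degrees apart, to 19 mm from its axis. Axes as the seat's: the lugs' directions about z are NOT given and vary. Slots off the lugs: sleeve stops on their tops, 11 mm above the seat; 60 degrees of turning either way is enough; they drop over within 4 degrees (6 if centred)
- shaft_top (a point): end of the 24 mm steel shaft (1.5 mm clearance all round in the sleeve), on its axis, 76 mm above the seat along z; the last 10 mm taper to 11 mm. Same axes as the seat. The spindle is braked: it does not turn below 1.5 N m
- stand: the unwinder stand, fixed to the bench: grey plate 150 x 130 mm, origin at its underside centre; the spindle leans towards its -x
- tape_roll: brown tape roll, 114 mm across, 48 mm high, lying flat: bystander, to be left alone; origin under its centre
- mug: white mug, 97 mm high: bystander, to be left alone; origin under its centre
- grip_1: loose teal handle, 170 mm long, nearest the middle of the bench, between stand and clamp jig: bystander, to be left alone

How it is judged (in metres and radians):
At the end, for the whole second after the job is handed in: The sleeve sits on the spindle with its slots over the drive lugs: the centre of its foot within 5 mm of the seat's centre, its axis within 0.07 rad of the spindle's, at rest, and the bystanders where they stood (distance between sleeve_foot and seat below 0.005 m and angle between the z axis of sleeve_foot and the z axis of seat, either way round below 0.07 rad and linear speed of sleeve below 0.02 m/s); the robot touches nothing.
It fails at once if the tape roll is moved more than 25 mm (distance of tape_roll from where it was at the start of the episode above 0.025 m).
It fails at once if the mug is moved more than 25 mm (distance of mug from where it was at the start of the episode above 0.025 m).
It fails at once if the teal handle between stand and clamp jig is moved more than 25 mm (distance of grip_1 from where it was at the start of the episode above 0.025 m).
It also fails if it takes over 72 s, if anything falls off the work surface, if the arm or the gripper's body presses on something with over 40 N, if the wrist force passes 120 N, or if a joint passes its speed limit or range.

## Robot

A 6-joint arm with a two-finger parallel gripper is mounted at the origin on a cart in front of the work surface, level with it; the furniture and walls round the work are solid. World frame = base frame: x ahead of the robot, y to its left, z up, the work surface at z = 0. Lengths are in m, angles in degrees, forces in N, time in s.
With the tool pointing down it reaches from about 0.35 to 0.975 m from the base axis. Payload 17.4 kg.
Tool frame: the origin (TCP) lies midway between the tips of the shut fingers; the grasp point (between the pads) lies 19 mm behind it; z points along the fingers, y is the direction in which the jaws open and shut (so a half turn about z gives the same grasp; the last joint's range is limited). The gripper opens to 85 mm and grips with 20 to 120 N. Pads are 22 mm wide; open, the fingers measure 114 mm over their backs; the gripper's body (76 mm by 85 mm) begins 54 mm behind the grasp point. The pads swing forward as they close: fully open they stand 13 mm farther back than shut.
Start: joints at [-71.837, 6.646, 82.598, -0, 90.757, -2.166], TCP at [0.234, -0.633, 0.231] pointing down, gripper open.
Joint ranges: [-162.19, 162.19], [-47.58, 125.68], [4.15, 143.07], [-65.23, 245.23], [0.69, 171.88], [-170.13, 170.13]. Speed limits (degrees/s): [108.29, 108.29, 127.2, 180, 180, 180].

## Interface

Orientations are given as [roll, pitch, yaw] about the fixed x, y, z axes, in that order (R = Rz(yaw) Ry(pitch) Rx(roll)).
In Python, from rig import observe, snapshot, finish_job, masks_of gives the robot as it stands. The module is installed in compiled form; this text tells all that it offers.
- The arm moves only by the shell command python3 -m pendant 'ROWS'. ROWS is JSON, a list of rows, each a list of 3 entries, a list of its own where there are three numbers: the turn, a rotation vector about the tool's x, y, z in degrees, then the shift along the tool's x, y, z in m, then the closure, from 0 (fully open) to 1 (shut). In form: [[[rx, ry, rz], [tx, ty, tz], grip], ...]. A call has exactly 10 rows; each row is the pose to reach, as a shift and turn from the pose commanded when the call began, along the tool's axes at that moment; what a row does not reach only later rows make up. A row lasts 1/8 s, in which the tool goes at most 62.5 mm and 10.7 degrees, less where a joint would pass 70% of its speed; a pose out of reach is approached as far as the arm can. A call with a gripper value outside its range is refused whole. The fingers move at their own pace and stop on an object; the grip force is fixed at half the most. Time passes only in rows, so rows that repeat a pose let the fingers close, or fill a call up. It gives the time, the measured TCP pose, the force and the opening at its end, in the units of the state.
- observe(): the state, without advancing time (a new reading comes with each control period).
- snapshot(name): name is "scene" or "side" or "wrist"; returns a dict with "pixels" (480x640x3 uint8, red, green, blue), "mtx" (3x3 intrinsics, pixels), "R" (3x3) and "t" (3): a world point X has camera coordinates R X + t. Camera axes: x right, y down, z forward; pixel columns grow to the right and rows downward; lengths in m; the calibration is good to about 2 mm. A picture is of the moment at which its call begins. There is no depth.
- finish_job(): hands the job in, once; it reports no verdict.
Trained networks look in a picture, given as the dict that the camera call returned (one of the last four; its "shot" number tells which), for a name from the list of things; names that differ only in an ending like _2 or _b are one class to them, and where a whole thing is asked for, a point or a joint stands for the part that bears it (a point fixed in the world has none). Each returns a list of dicts, best first, with "p" (0 to 1); they miss things now and then, are a little off and sometimes report something else, mostly with a low value. They report only what shows in the picture. A call takes as long as a camera call.
- masks_of(name, picture): "pixels" (480x640 bool, what is visible of it) and "location" ([column, row] in pixels, amid what is visible of it).
The state is a dict: "time_s": time; "joints": joint angles; "joint_vel": joint speeds; "joint_efforts": joint torques, N m; "eef_pos": TCP position; "orientation": TCP orientation; "contact_force": force on the tool from outside, world axes, zero at the start; "torque": the same for the moment, N m; "opening": finger opening in m.
Only numpy, scipy, OpenCV 4.12 (cv2) and the standard library are available. Lean on these libraries where they do the work, as an engineer would, in place of code of your own. Each camera call takes 0.05 s, during which the arm holds its last target.

## Working session

There is one attempt and no reset: what is moved stays moved. The work goes in short steps, Python scripts to look and compute and a shell command to move; the robot and the scene stay as the last step left them, time stands still between calls to the robot, and variables do not carry over. Pictures are saved under pics/ and viewed, and the job is handed in when it is done.

```bash
mkdir -p pics
cat > h.py <<'E'
import cv2,numpy as np
from rig import observe,snapshot,masks_of
def save(s,n): cv2.imwrite('pics/'+n+'.png',cv2.cvtColor(s['pixels'],cv2.COLOR_RGB2BGR))
E
python3 - <<'E'
from h import *
print(observe())
for c in ['scene','side','wrist']:
    s=snapshot(c);save(s,c+'0');print(c,s['mtx'].round(1).tolist() if hasattr(s['mtx'],'round') else s['mtx'],np.round(s['R'],3).tolist(),np.round(s['t'],3).tolist())
    np.savez('pics/'+c+'0.npz',mtx=s['mtx'],R=s['R'],t=s['t'])
    for n in ['sleeve','stand','tape_roll','mug','grip_1']:
        for m in masks_of(n,s)[:2]:
            ys,xs=np.nonzero(m['pixels']); print(n,round(m['p'],2),m['location'],xs.min(),xs.max(),ys.min(),ys.max())
E
```

```text
{'time_s': 0.0, 'joints': array([-7.18364890e+01,  6.67524427e+00,  8.26365011e+01,  4.07769302e-05,
        9.07552676e+01, -2.16694408e+00]), 'joint_vel': array([ 0.05036495,  0.10281069,  0.06346769,  0.02382738, -0.05021791,
        0.01249918]), 'joint_efforts': array([-1.76654219e-03, -7.31993508e+01, -6.32497144e+01, -1.98422458e-04,
        6.25922810e-03, -5.44424256e-05]), 'eef_pos': array([ 0.23443849, -0.63277992,  0.23054081]), 'orientation': array([-1.79933036e+02, -2.57459146e-03,  2.03304541e+01]), 'contact_force': array([-1.40467741, -0.25602017, -0.42897078]), 'torque': array([-0.00428774,  0.04441329, -0.06029042]), 'opening': 0.08523802593402895}
scene [[447.9, 0.0, 320.6], [0.0, 447.9, 239.8], [0.0, 0.0, 1.0]] [[-0.716, -0.698, -0.022], [-0.364, 0.4, -0.841], [0.596, -0.594, -0.54]] [0.533, 0.229, 0.902]
sleeve 0.65 [319.8, 302.3] 310 330 282 321
stand 0.56 [337.5, 253.8] 301 371 213 279
tape_roll 0.65 [254.1, 277.7] 228 276 258 300
mug 0.96 [196.3, 316.4] 174 219 287 348
grip_1 0.91 [423.5, 243.8] 400 452 231 254
side [[468.3, 0.0, 329.8], [0.0, 468.3, 237.5], [0.0, 0.0, 1.0]] [[-0.982, -0.19, -0.021], [-0.09, 0.558, -0.825], [0.169, -0.808, -0.565]] [0.561, 0.019, 1.153]
sleeve 0.79 [354.3, 290.1] 341 364 268 311
sleeve 0.65 [313.3, 238.2] 276 348 194 265
stand 0.72 [315.0, 237.1] 277 348 194 266
tape_roll 0.81 [259.9, 297.7] 229 284 269 320
tape_roll 0.47 [353.0, 291.7] 341 364 268 311
mug 0.57 [251.6, 351.7] 217 275 322 392
grip_1 0.71 [379.4, 206.0] 362 393 189 221
wrist [[408.1, 0.0, 322.0], [0.0, 408.1, 237.6], [0.0, 0.0, 1.0]] [[0.347, -0.938, 0.002], [-0.895, -0.331, 0.299], [-0.279, -0.105, -0.954]] [-0.676, -0.039, 0.377]
```

View pics/scene0.png

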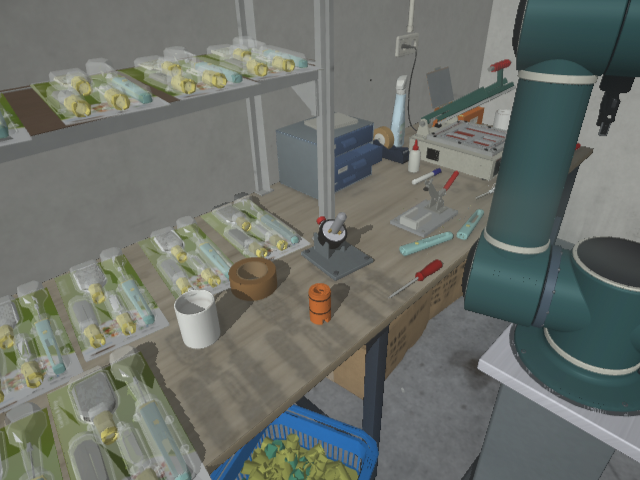

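View pics/side0.png

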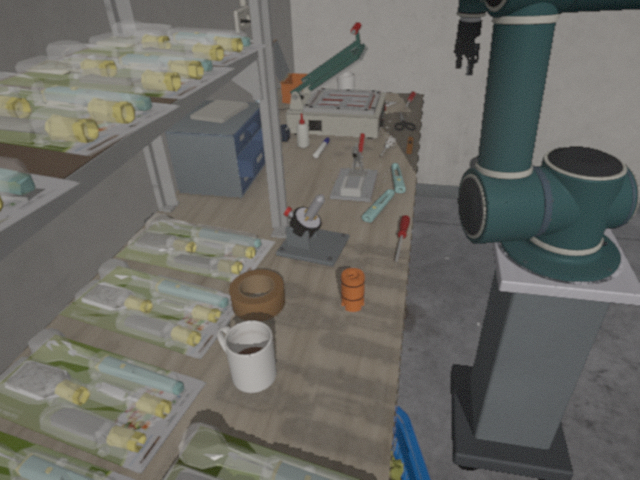

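View pics/wrist0.png

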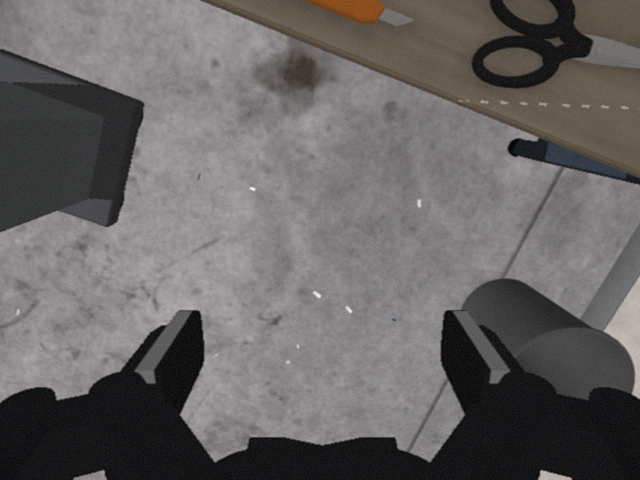

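Run:
```python
from h import *
for c,(x0,y0) in {'scene':(250,190),'side':(240,170)}.items():
    im=cv2.imread(f'pics/{c}0.png')[y0:y0+150,x0:x0+200]
    cv2.imwrite(f'pics/{c}0z.png',cv2.resize(im,None,fx=4,fy=4,interpolation=cv2.INTER_CUBIC))
C={c:np.load(f'pics/{c}0.npz') for c in ['scene','side']}
def tri(ps):
    P=[C[c]['mtx']@np.c_[C[c]['R'],C[c]['t']] for c in ps]
    X=cv2.triangulatePoints(P[0],P[1],*[np.array(v,float).reshape(2,1) for v in ps.values()])[:,0]
    X=X[:3]/X[3]
    r=[ (lambda q:(q[:2]/q[2]))(p@np.r_[X,1])-np.array(v) for p,v in zip(P,ps.values())]
    return X.round(4),np.round(r,1).tolist()
print('sleeve',tri({'scene':[319.8,302.3],'side':[353.4,290]}))
print('tape',tri({'scene':[254,278],'side':[259,297]}))
print('mug',tri({'scene':[196.3,316],'side':[251,352]}))
print('grip',tri({'scene':[425,243.8],'side':[379,206]}))
for c in C: print(c,'campos',-C[c]['R'].T@C[c]['t'])
```

```text
sleeve (array([0.4653, 0.2895, 0.0398]), [[-0.4, 1.8], [-0.3, -1.7]])
tape (array([0.664 , 0.3185, 0.0181]), [[-0.4, 2.2], [-0.4, -2.3]])
mug (array([0.6117, 0.5068, 0.0584]), [[-0.0, 0.2], [-0.1, -0.3]])
grip (array([ 0.4527, -0.112 ,  0.0072]), [[-0.1, 0.7], [-0.1, -0.7]])
scene campos [-0.07292617  0.81707114  0.69167909]
side campos [0.35807697 1.02704061 0.67859304]
```

View pics/scene0z.png

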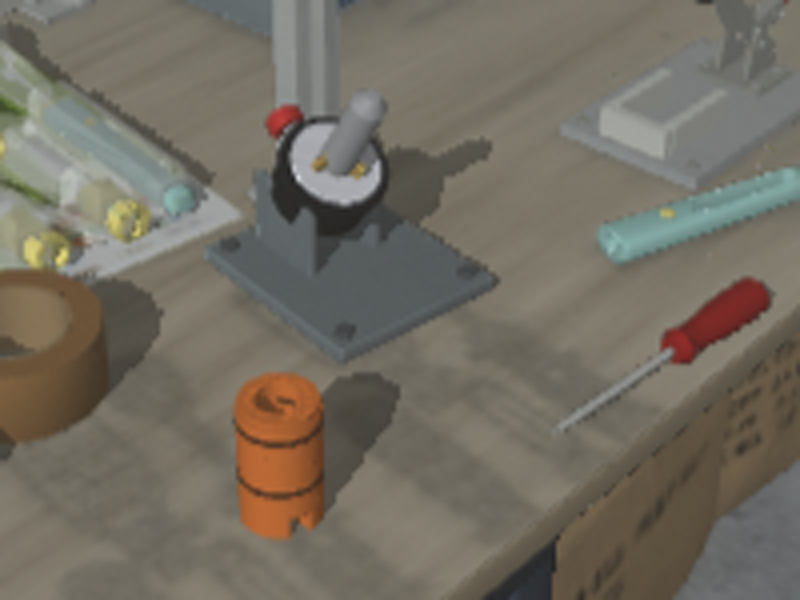

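View pics/side0z.png

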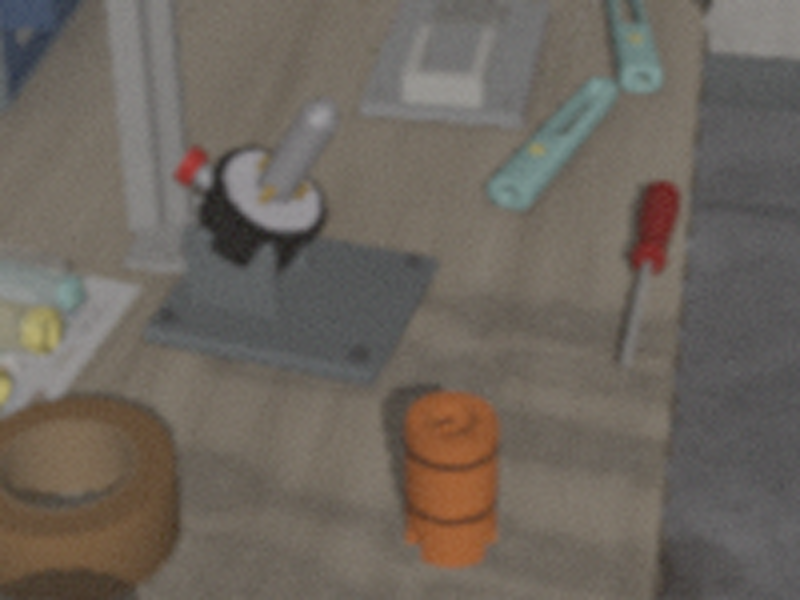

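```bash
cat >> h.py <<'E'
def tri(obs):
    # obs list of (cam dict,(u,v))
    A=[];b=[]
    for c,(u,v) in obs:
        d=c['R'].T@np.linalg.solve(c['mtx'],[u,v,1.]);d/=np.linalg.norm(d);o=-c['R'].T@c['t']
        M=np.eye(3)-np.outer(d,d);A.append(M);b.append(M@o)
    return np.linalg.solve(sum(A),sum(b))
def proj(c,X):
    q=c['mtx']@(c['R']@np.asarray(X,float).T+np.asarray(c['t']).reshape(3,1) if np.ndim(X)>1 else c['R']@X+c['t']);return (q[:2]/q[2]).T
E
python3 - <<'E'
from h import *
C={c:dict(np.load(f'pics/{c}0.npz')) for c in ['scene','side']}
for n,a,b in [('top',(342.5,215.75),(320.5,198.3)),('fl',(334,230.5),(308.7,217.5)),('cl',(301.3,253.3),(276.8,253.8)),('cb',(336.3,280),(333,265.5)),('cr',(373.8,260.5),(349.5,235.5)),
 ('sltop',(250+279/4,190+397/4),(240+451/4,170+417/4)),('post',(250+300/4,190+105/4),(240+158/4,170+265/4))]:
    X=tri([(C['scene'],a),(C['side'],b)]);print(n,X.round(4),(proj(C['scene'],X)-a).round(1),(proj(C['side'],X)-b).round(1))
E
```

```text
top [0.5726 0.0952 0.1381] [-0.1  0.8] [-0.1 -0.8]
fl [0.6043 0.0927 0.0807] [-0.1  0.8] [-0.1 -0.8]
cl [0.6756 0.1471 0.0031] [-0.1  0.9] [-0.2 -1. ]
cb [ 0.5329  0.1619 -0.0043] [-0.1  0.8] [-0.2 -0.8]
cr [5.129e-01 3.690e-02 2.000e-04] [-0.1  0.7] [-0.1 -0.7]
sltop [0.4671 0.286  0.0763] [-0.1  0.8] [-0.2 -0.8]
post [0.6957 0.0477 0.0294] [-3.8 12.9] [ -0.4 -14.7]
```

```bash
python3 -m pendant '[[[0,0,-5],[0.035,-0.03,-0.005],0],[[0,0,-11],[0.07,-0.06,-0.01],0],[[0,0,-17],[0.11,-0.095,-0.02],0],[[0,0,-23],[0.15,-0.13,-0.02],0],[[0,0,-28],[0.19,-0.165,-0.03],0],[[0,0,-33],[0.225,-0.2,-0.03],0],[[0,0,-38],[0.26,-0.235,-0.03],0],[[0,0,-43],[0.29,-0.265,-0.03],0],[[0,0,-47],[0.315,-0.29,-0.03],0],[[0,0,-50],[0.33,-0.30,-0.03],0]]'; python3 -c "
from h import *
o=observe();print(o['joints'].round(1),o['eef_pos'].round(4),o['orientation'].round(1))"
```

```text
time_s: 2.15
eef_pos: [0.4403, -0.2357, 0.2616]
orientation: [180.0, 0.0, 70.5]
contact_force: [-0.5, -0.1, 0.9]
opening: 0.0851
[-31.1 -16.  101.1   0.   94.8 -11.6] [ 0.4403 -0.2357  0.2616] [180.    0.   70.5]
```

```bash
python3 -m pendant '[[[0,0,-5],[0.045,-0.015,0],0],[[0,0,-10],[0.095,-0.03,-0.01],0],[[0,0,-15],[0.145,-0.045,-0.01],0],[[0,0,-20],[0.2,-0.065,-0.01],0],[[0,0,-25],[0.25,-0.085,-0.02],0],[[0,0,-30],[0.3,-0.1,-0.02],0],[[0,0,-35],[0.35,-0.115,-0.02],0],[[0,0,-40],[0.385,-0.13,-0.02],0],[[0,0,-45],[0.414,-0.138,-0.02],0],[[0,0,-45],[0.414,-0.138,-0.02],0]]'
python3 - <<'E'
from h import *
o=observe();print(o['joints'].round(1),o['eef_pos'].round(4),o['orientation'].round(1))
s=snapshot('wrist');save(s,'w1');np.savez('pics/w1.npz',mtx=s['mtx'],R=s['R'],t=s['t'],p=o['eef_pos'],o=o['orientation'])
E
```

```text
time_s: 3.4
eef_pos: [0.4494, 0.2004, 0.2809]
orientation: [-180.0, -0.0, 115.5]
contact_force: [0.3, -0.3, -0.0]
opening: 0.0853
[ 21.1 -16.9 100.1  -0.   96.9  -4.4] [0.4494 0.2004 0.2809] [-180.    -0.   115.5]
```

View pics/w1.png

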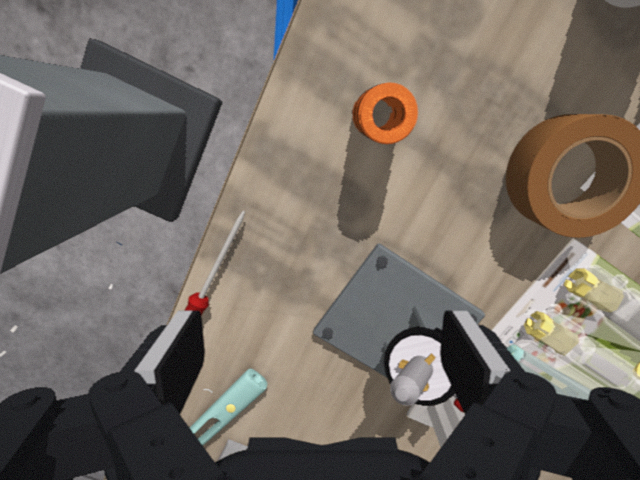

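Run:
```python
from h import *
im=cv2.imread('pics/w1.png')
a=cv2.resize(im[315:415,370:490],None,fx=6,fy=6,interpolation=cv2.INTER_CUBIC);cv2.imwrite('pics/w1a.png',a)
a=cv2.resize(im[70:160,340:440],None,fx=6,fy=6,interpolation=cv2.INTER_CUBIC);cv2.imwrite('pics/w1b.png',a)
```

```text
(no output)
```

View pics/w1a.png

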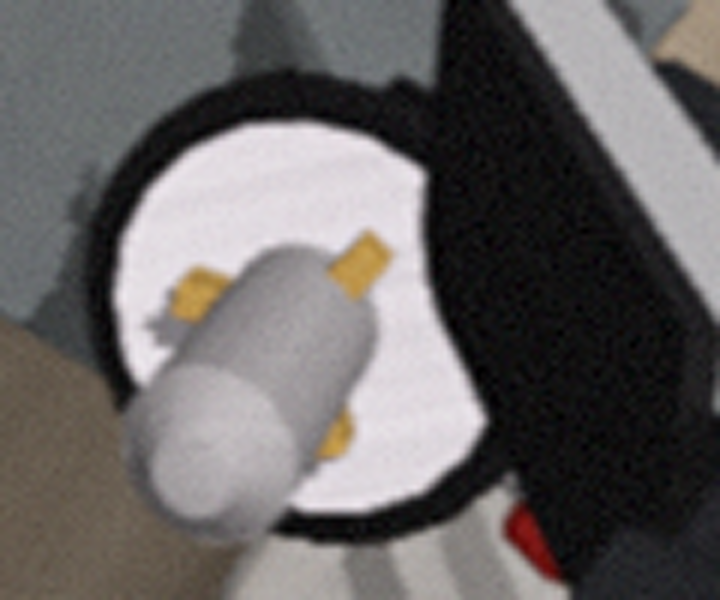

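View pics/w1b.png

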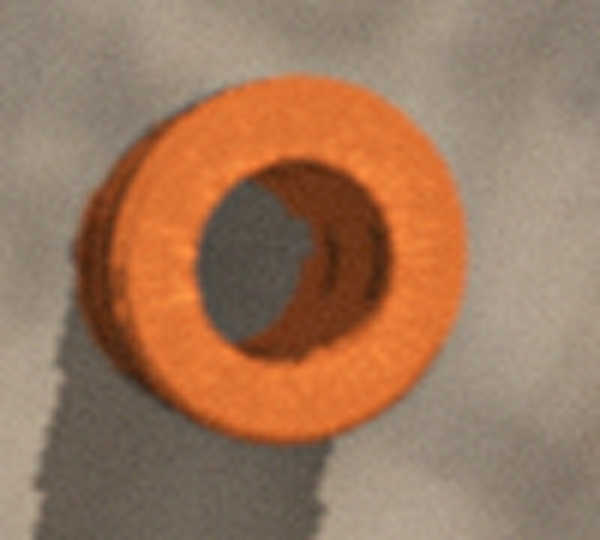

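```bash
cat > fit.py <<'E'
from h import *
from scipy.optimize import least_squares
C={c:dict(np.load(f'pics/{c}0.npz')) for c in ['scene','side']}
w=dict(np.load('pics/w1.npz'))
def fr(yaw,lean=np.radians(30)):
    z=np.array([-np.sin(lean)*np.cos(yaw),-np.sin(lean)*np.sin(yaw),np.cos(lean)])
    y=np.array([-np.sin(yaw),np.cos(yaw),0]);x=np.cross(y,z);return np.c_[x,y,z]
cw=lambda p:np.array(p)/6+[370,315]
rim=cw([(115,260),(135,205),(180,155),(230,128),(290,118),(350,125),(400,150),(300,508),(350,514),(400,505),(450,475),(485,430),(118,320),(130,375)])
tip=cw((197,485))
def res(q,full=False):
    s=q[:3];M=fr(q[3]);r=[]
    th=np.linspace(0,2*np.pi,721)
    rimP=proj(w,s+0.031*(np.c_[np.cos(th),np.sin(th),0*th]@M.T))
    for p in rim: 
        # signed radial-ish distance
        d=rimP-p;i=(d**2).sum(1).argmin();n=rimP[i]-rimP.mean(0);n/=np.linalg.norm(n);r.append(d[i]@n)
    r=list(r)
    top=s+M[:,2]*0.076
    r+=list(2*(proj(w,top)-tip))
    r+=list(.7*(proj(C['scene'],top)-(342.5,214.5)))+list(.7*(proj(C['side'],top)-(320.5,197.8)))
    r+=list(.5*(proj(C['scene'],s)-(334,230.5)))+list(.5*(proj(C['side'],s)-(308.7,217.5)))
    return np.array(r)
if __name__=='__main__':
    f=least_squares(res,[0.604,0.093,0.085,-0.13]);q=f.x
    print(q.round(4),np.degrees(q[3]).round(2),f.fun.round(1))
    print('z-only wrist')
    M=fr(q[3]);s=q[:3];np.save('q.npy',q)
    # lugs: pick angle
    L=np.array([cw(p) for p in [(373,243),(182,290),(350,437)]])
    for p in L:
        d=w['R'].T@np.linalg.solve(w['mtx'],[*p,1]);o=-w['R'].T@w['t']
        lt=s+M[:,2]*0.011;k=((lt-o)@M[:,2])/(d@M[:,2]);X=M.T@(o+k*d-lt);print('lug',X.round(4),np.degrees(np.arctan2(X[1],X[0])).round(1),np.hypot(*X[:2]).round(4))
    im=cv2.imread('pics/w1.png')
    # ground truth overlay
    a=cv2.resize(im[315:415,370:490],None,fx=6,fy=6,interpolation=cv2.INTER_CUBIC)
    th=np.linspace(0,2*np.pi,73)
    def poly(P,col):
        u=((proj(w,P)-[370,315])*6).round().astype(int);cv2.polylines(a,[u.reshape(-1,1,2)],True,col,1)
    for r,h in [(.031,0),(.012,0),(.012,.066),(.0055,.076)]: poly(s+(np.c_[r*np.cos(th),r*np.sin(th),0*th+h]@M.T),(0,0,255))
    cv2.imwrite('pics/fit1.png',a)
E
python3 fit.py
```

```text
[ 0.6037  0.0958  0.0853 -0.1386] -7.94 [-1.  -0.8 -0.5 -0.5 -0.6 -1.  -0.6  0.1 -0.3 -0.4 -0.1  0.3 -0.5 -1.
 -1.  -1.5  0.2 -0.6  1.3 -2.7 -0.4 -0.1 -0.1 -0.9]
z-only wrist
lug [-0.0001  0.0201  0.    ] 90.2 0.0201
lug [-0.0171 -0.0067 -0.    ] -158.4 0.0183
lug [ 0.0156 -0.0062 -0.    ] -21.7 0.0168
```

View pics/fit1.png

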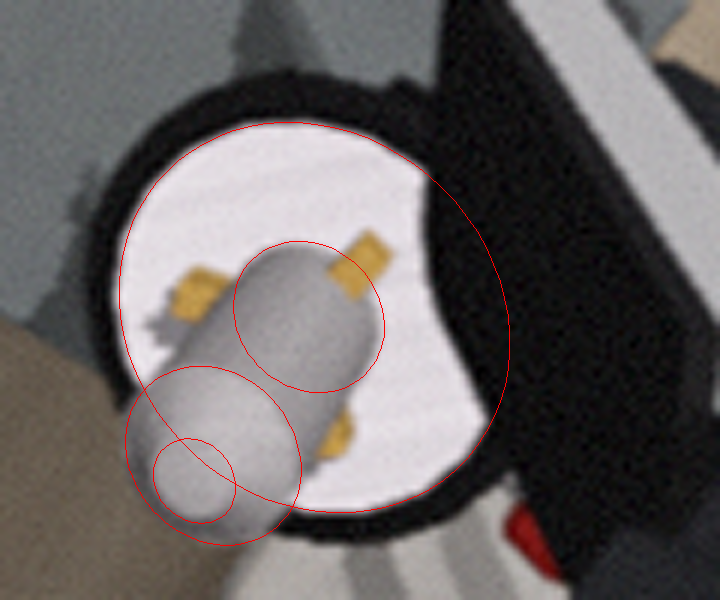

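```bash
cat > fit2.py <<'E'
from fit import *
q=np.load('q.npy');M=fr(q[3]);s=q[:3]
im=cv2.imread('pics/w1.png');a=cv2.resize(im[315:415,370:490],None,fx=6,fy=6,interpolation=cv2.INTER_CUBIC)
for ph,col in [(86,(255,0,0)),(92,(0,0,255))]:
  for k in range(3):
    t=np.radians(ph+120*k);R=np.array([[np.cos(t),-np.sin(t)],[np.sin(t),np.cos(t)]])
    P=np.array([[.012,-.003],[.019,-.003],[.019,.003],[.012,.003]])@R.T
    u=((proj(w,s+np.c_[P,[.011]*4]@M.T)-[370,315])*6).round().astype(int);cv2.polylines(a,[u.reshape(-1,1,2)],True,col,1)
cv2.imwrite('pics/fit2.png',a[200:500,80:480].repeat(2,0).repeat(2,1))
o=-w['R'].T@w['t'];d=w['R'].T@np.linalg.solve(w['mtx'],[340+289/6,70+258/6,1]);X=o+d*(0.08-o[2])/d[2];print('sleeve top',X.round(4))
X=X*0+[X[0],X[1],0];np.save('sl.npy',X)
th=np.linspace(0,2*np.pi,73)
b=cv2.resize(im[70:160,340:440],None,fx=6,fy=6,interpolation=cv2.INTER_CUBIC)
for r,h in [(.024,.08),(.0135,.08),(.0135,0)]:
    u=((proj(w,X+np.c_[r*np.cos(th),r*np.sin(th),0*th+h])-[340,70])*6).round().astype(int);cv2.polylines(b,[u.reshape(-1,1,2)],True,(255,0,0),1)
cv2.imwrite('pics/fit3.png',b)
# slot outline in scene & side: residual shift by center mismatch
for c,(x0,y0) in {'scene':(300,270),'side':(330,255)}.items():
    cc=C[c];g=cv2.resize(cv2.imread(f'pics/{c}0.png')[y0:y0+60,x0:x0+60],None,fx=10,fy=10,interpolation=cv2.INTER_CUBIC)
    for h in (.0,.08):
        u=((proj(cc,X+np.c_[.024*np.cos(th),.024*np.sin(th),0*th+h])-[x0,y0])*10+5).round().astype(int);cv2.polylines(g,[u.reshape(-1,1,2)],True,(255,0,0),1)
    o=-cc['R'].T@cc['t'];v=(o-X)[:2];print(c,'view az',np.degrees(np.arctan2(v[1],v[0])))
    for az in range(0,360,15):
        t=np.radians(az)
        if np.cos(t-np.arctan2(v[1],v[0]))<0: continue
        p=proj(cc,X+np.array([.024*np.cos(t),.024*np.sin(t),0.0]));u=((p-[x0,y0])*10+5).astype(int)
        cv2.putText(g,str(az),tuple(u+[-8,12]),0,.35,(255,255,0),1);cv2.circle(g,tuple(u),2,(255,255,0),-1)
    cv2.imwrite(f'pics/fit_{c}.png',g)
E
python3 fit2.py
```

```text
sleeve top [0.4646 0.2891 0.08  ]
scene view az 135.5123516694241
side view az 98.21280978939832
```

View pics/fit2.png

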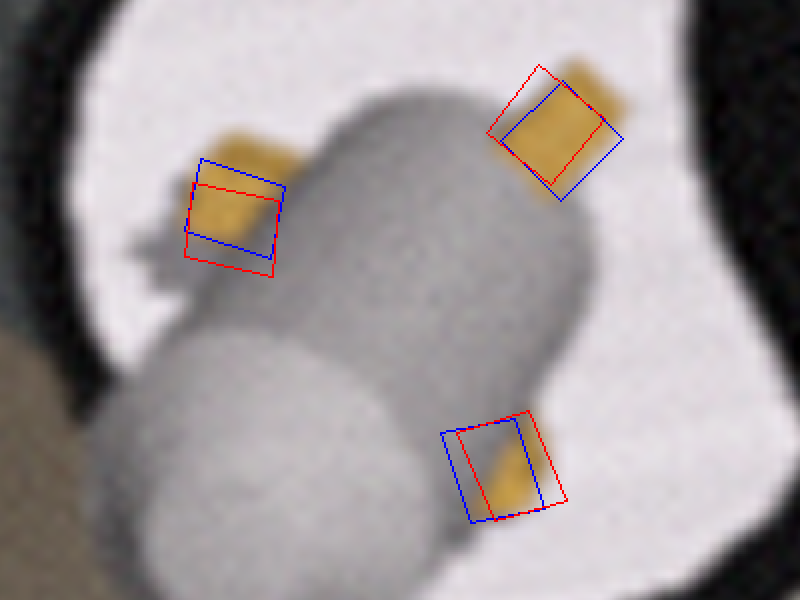

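View pics/fit3.png

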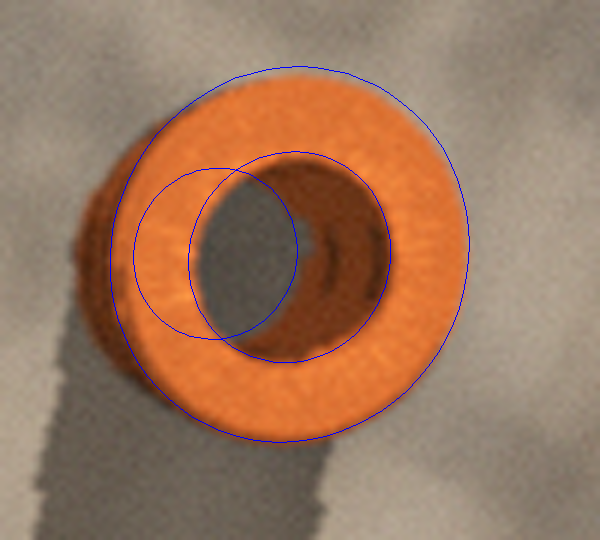

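View pics/fit_scene.png

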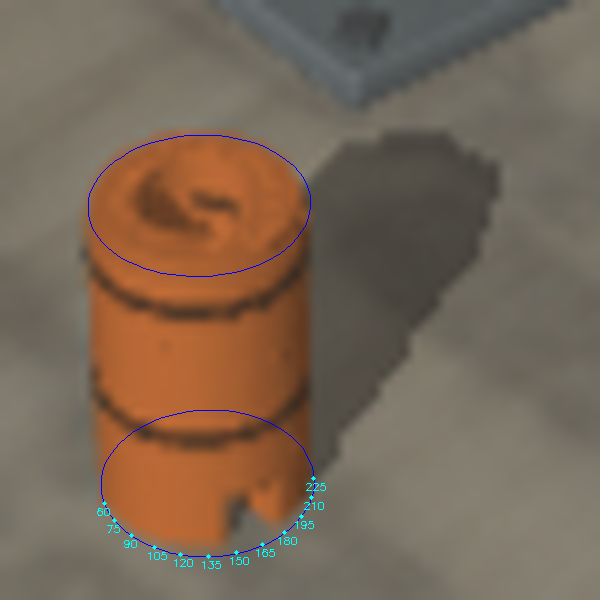

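View pics/fit_side.png

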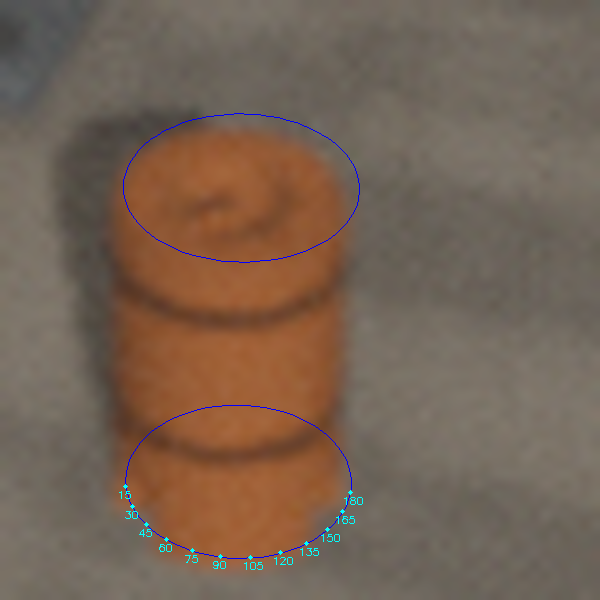

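```bash
python3 -m pendant '[[[0,0,-6],[0.025,0.018,0.03],0],[[0,0,-12],[0.05,0.036,0.06],0],[[0,0,-18],[0.0735,0.052,0.1],0],[[0,0,-20],[0.0735,0.052,0.15],0],[[0,0,-20],[0.0735,0.052,0.19],0],[[0,0,-20],[0.0735,0.052,0.22],0],[[0,0,-20],[0.0735,0.052,0.245],0],[[0,0,-20],[0.0735,0.052,0.245],0],[[0,0,-20],[0.0735,0.052,0.245],0.3],[[0,0,-20],[0.0735,0.052,0.245],0.6]]'; python3 -m pendant '[[[0,0,0],[0,0,0],1],[[0,0,0],[0,0,0],1],[[0,0,0],[0,0,0],1],[[0,0,0],[0,0,0],1],[[0,0,0],[0,0,0],1],[[0,0,0],[0,0,0],1],[[0,0,0],[0,0,0],1],[[0,0,0],[0,0,0],1],[[0,0,0],[0,0,0],1],[[0,0,0],[0,0,0],1]]'
python3 - <<'E'
from h import *
o=observe();print(o['joints'].round(1),o['eef_pos'].round(4),o['orientation'].round(1),o['torque'].round(2))
s=snapshot('wrist');save(s,'w2');s=snapshot('scene');save(s,'s2')
E
```

```text
time_s: 4.7
eef_pos: [0.4654, 0.288, 0.0377]
orientation: [179.9, 0.0, 135.3]
contact_force: [1.0, 1.8, 2.3]
opening: 0.0516
time_s: 5.95
eef_pos: [0.4653, 0.2881, 0.038]
orientation: [179.9, 0.1, 135.3]
contact_force: [-1.2, -2.3, 8.2]
opening: 0.0474
[ 29.1  -2.3 110.3  -0.   71.9 -16.2] [0.4653 0.2881 0.038 ] [1.799e+02 1.000e-01 1.353e+02] [-0.56  0.38  0.03]
```

View pics/w2.png

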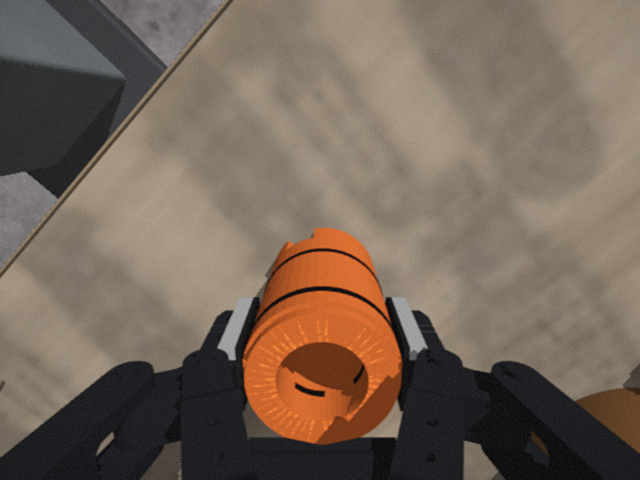

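Run:
```python
from h import *
s=snapshot('wrist');o=observe();np.savez('pics/w2.npz',mtx=s['mtx'],R=s['R'],t=s['t'],p=o['eef_pos'],o=o['orientation'])
np.save('sl.npy',[0.4646,0.2891,0])
X=np.load('sl.npy');im=s['pixels'][...,::-1].copy();x0,y0=220,210
a=cv2.resize(im[y0:450,x0:430],None,fx=3.5,fy=3.5,interpolation=cv2.INTER_CUBIC)
th=np.linspace(0,2*np.pi,73)
def pl(P,col,cl=True):
    u=((proj(s,X+P)-[x0,y0])*3.5).round().astype(int);cv2.polylines(a,[u.reshape(-1,1,2)],cl,col,1)
for h in (.08,0): pl(np.c_[.024*np.cos(th),.024*np.sin(th),0*th+h],(255,0,0))
pl(np.c_[.0135*np.cos(th),.0135*np.sin(th),0*th+.08],(255,0,0))
for ph,col in [(158,(0,255,255)),(153,(0,255,0)),(38,(0,255,255))]:
    for e in (-5.25,5.25):
        t=np.radians(ph)+np.arcsin(e/24);pl(np.array([[.024*np.cos(t),.024*np.sin(t),h] for h in (0,.014)]),col,False)
cv2.imwrite('pics/w2a.png',a)
```

```text
(no output)
```

View pics/w2a.png

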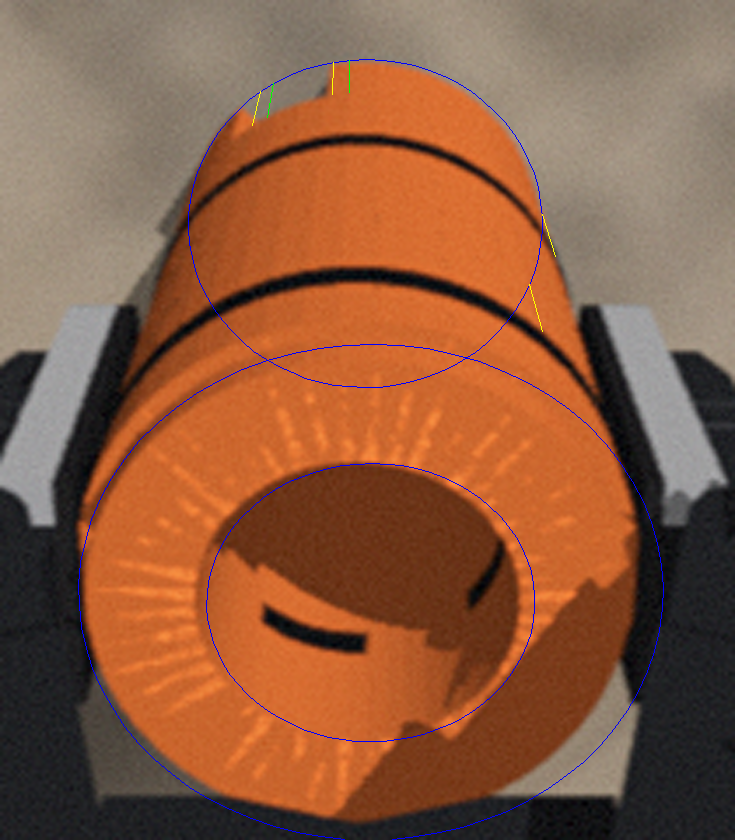

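```bash
cat > tgt.py <<'E'
from fit import *
from scipy.spatial.transform import Rotation as Ro
q=np.load('q.npy');M=fr(q[3]);s=q[:3]
off=np.array([0.0012,0,0.038])
def target(h,yaw=64.3,dx=0,dy=0):
    R=M@(Ro.from_euler('z',yaw,degrees=True)*Ro.from_euler('x',180,degrees=True)).as_matrix()
    return s+M@[dx,dy,h]-R@off,R
def rel(T,pos,rpy):
    R0=Ro.from_euler('xyz',rpy,degrees=True).as_matrix()
    return Ro.from_matrix(R0.T@T[1]).as_rotvec(degrees=True).round(2),(R0.T@(T[0]-pos)).round(4)
def state():
    o=observe();R0=Ro.from_euler('xyz',o['orientation'],degrees=True).as_matrix()
    foot=M.T@(o['eef_pos']+R0@off-s)
    A=M.T@R0;ang=np.degrees(np.arctan2(A[1,0],A[0,0]))
    print('t',o['time_s'],'foot in seat',(foot*1e3).round(2),'yaw',ang.round(2),'tilt err',np.degrees(np.arccos(-A[2,2])).round(2),'F seat',(M.T@o['contact_force']).round(1),'T',(M.T@o['torque']).round(2),'open',round(o['opening'],4),'j',o['joints'].round(0))
    return o
E
python3 -m pendant '[[[0,0,0],[0,0,-0.01],1],[[0,0,0],[0,0,-0.04],1],[[0,0,0],[0,0,-0.08],1],[[0,0,0],[0,0,-0.13],1],[[0,0,0],[0,0,-0.17],1],[[0,0,0],[0,0,-0.19],1],[[0,0,0],[0,0,-0.2],1],[[0,0,0],[0,0,-0.2],1],[[0,0,0],[0,0,-0.2],1],[[0,0,0],[0,0,-0.2],1]]'
python3 - <<'E'
from tgt import *
o=state();print(o['eef_pos'],o['orientation'],o['contact_force'])
for h in (.12,.1): T=target(h);print(h,T[0].round(4),rel(T,o['eef_pos'],o['orientation']))
c=snapshot('side');save(c,'s3')
E
```

```text
time_s: 7.35
eef_pos: [0.4645, 0.2878, 0.2352]
orientation: [-179.9, -0.0, 135.3]
contact_force: [0.0, 0.7, -1.8]
opening: 0.0474
t 7.35 foot in seat [-87.36 171.66 179.68] yaw 139.25 tilt err 30.07 F seat [-1.   0.7 -1.5] T [-0.03 -0.01  0.04] open 0.0474 j [ 29.  -9.  98.  -0.  91. -16.]
[0.46446642 0.28784391 0.23519374] [-1.79914133e+02 -2.41560196e-02  1.35329110e+02] [ 0.02299819  0.66249654 -1.79198502]
0.12 [0.5249 0.1057 0.2218] (array([-31.62,  -7.7 ,  77.04]), array([-0.171 , -0.087 ,  0.0134]))
0.1 [0.5348 0.1043 0.2045] (array([-31.62,  -7.7 ,  77.04]), array([-0.1791, -0.081 ,  0.0307]))
```

```bash
python3 -m pendant '[[[-3,-0.8,7.7],[-0.017,-0.009,0],1],[[-6.3,-1.5,15.4],[-0.034,-0.017,0],1],[[-9.5,-2.3,23.1],[-0.051,-0.026,0],1],[[-12.6,-3.1,30.8],[-0.068,-0.035,0],1],[[-15.8,-3.9,38.5],[-0.085,-0.043,0],1],[[-19,-4.6,46.2],[-0.103,-0.052,0],1],[[-22.1,-5.4,53.9],[-0.12,-0.061,0],1],[[-25.3,-6.2,61.6],[-0.137,-0.07,0.004],1],[[-28.5,-6.9,69.3],[-0.154,-0.078,0.009],1],[[-31.6,-7.7,77],[-0.171,-0.087,0.0134],1]]'
python3 - <<'E'
from tgt import *
o=state();T=target(.085);print(rel(T,o['eef_pos'],o['orientation']))
for n in ['side','scene','wrist']:
    c=snapshot(n);save(c,n+'4');np.savez(f'pics/{n}4.npz',mtx=c['mtx'],R=c['R'],t=c['t'])
for n,(x0,y0) in {'scene':(280,160),'side':(270,140)}.items():
    im=cv2.imread(f'pics/{n}4.png')[y0:y0+110,x0:x0+110];cv2.imwrite(f'pics/{n}4z.png',cv2.resize(im,None,fx=5,fy=5,interpolation=cv2.INTER_CUBIC))
E
```

```text
time_s: 8.65
eef_pos: [0.5251, 0.1052, 0.2223]
orientation: [152.5, -12.7, 59.2]
contact_force: [0.2, 0.5, -2.8]
opening: 0.047
t 8.65 foot in seat [  0.51  -0.49 120.33] yaw 64.06 tilt err 0.11 F seat [-1.3  0.5 -2.5] T [-0.03  0.39  0.04] open 0.047 j [ 15. -29. 118. -12.  64.  51.]
(array([ 0.1 , -0.04, -0.24]), array([ 0.0002, -0.0007,  0.0353]))
```

View pics/wrist4.png

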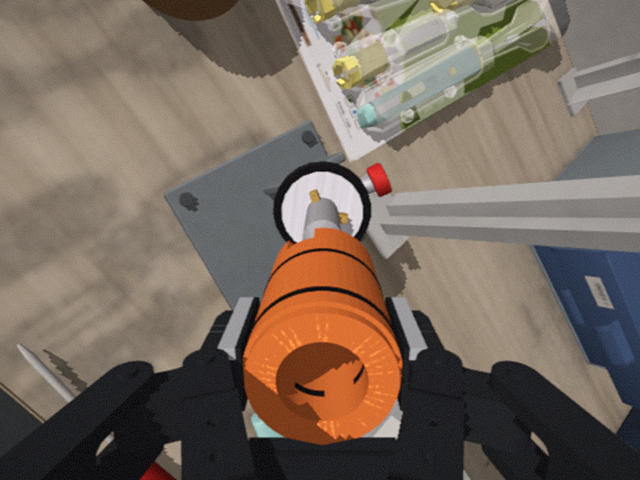

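View pics/scene4z.png

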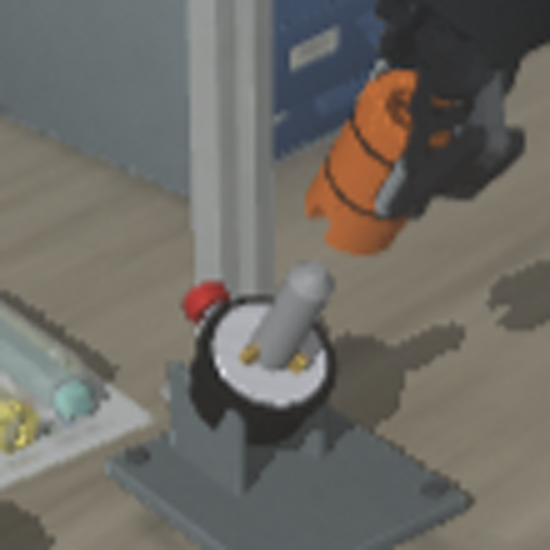

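View pics/side4z.png

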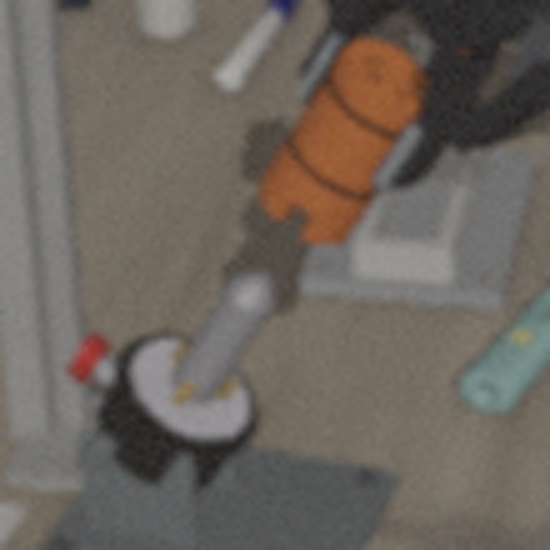

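```bash
cat > ov.py <<'E'
from tgt import *
import sys
def overlay(tag,views,p,rpy):
    R0=Ro.from_euler('xyz',rpy,degrees=True).as_matrix()
    th=np.linspace(0,2*np.pi,49)
    for n,(x0,y0,w_,h_,k) in views.items():
        c=dict(np.load(f'pics/{n}{tag}.npz'));a=cv2.resize(cv2.imread(f'pics/{n}{tag}.png')[y0:y0+h_,x0:x0+w_],None,fx=k,fy=k,interpolation=cv2.INTER_CUBIC)
        def pl(P,col):
            u=((proj(c,P)-[x0,y0]+.5)*k).round().astype(int);cv2.polylines(a,[u.reshape(-1,1,2)],True,col,1)
        for r,h in [(.031,0),(.012,0),(.012,.066),(.0055,.076)]: pl(s+(np.c_[r*np.cos(th),r*np.sin(th),0*th+h]@M.T),(0,0,255))
        for r,h in [(.024,0),(.024,.08),(.0135,.08)]: pl(p+(np.c_[r*np.cos(th),r*np.sin(th),0*th-h]+off)@R0.T,(255,0,0))
        cv2.imwrite(f'pics/{n}{tag}o.png',a)
E
python3 - <<'E'
from ov import *
o=observe()
overlay('4',{'scene':(280,160,110,110,6),'side':(270,140,110,110,6),'wrist':(220,150,200,280,2)},o['eef_pos'],o['orientation'])
a=[cv2.imread(f'pics/{n}4o.png') for n in ['scene','side']]
cv2.imwrite('pics/o4.png',cv2.resize(np.hstack(a),(800,400)))
E
```

```text
(no output)
```

View pics/o4.png

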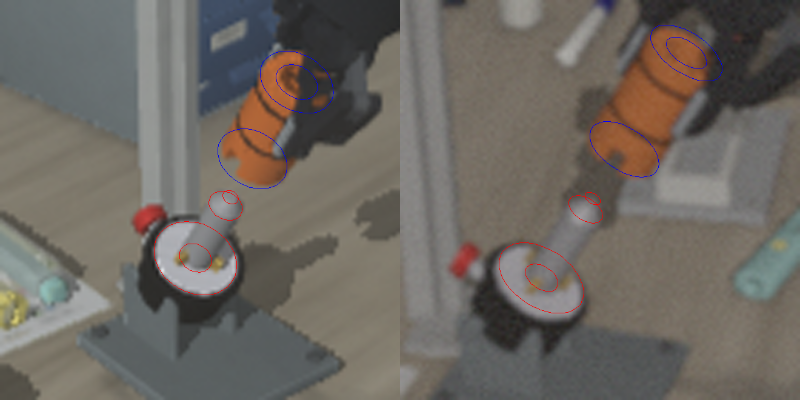

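View pics/wrist4o.png

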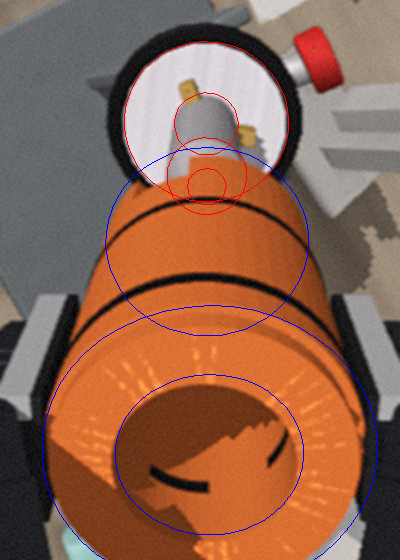

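Run:
```python
from tgt import *
c=dict(np.load('pics/wrist4.npz'))
a=cv2.resize(cv2.imread('pics/wrist4.png')[150:250,270:380],None,fx=7,fy=7,interpolation=cv2.INTER_CUBIC)
for ph,col in [(84,(255,0,0)),(90,(0,0,255)),(96,(0,160,0))]:
  for k in range(3):
    t=np.radians(ph+120*k);R=np.array([[np.cos(t),-np.sin(t)],[np.sin(t),np.cos(t)]])
    P=np.array([[.012,-.003],[.019,-.003],[.019,.003],[.012,.003]])@R.T
    u=((proj(c,s+np.c_[P,[.011]*4]@M.T)-[270,150])*7+3).round().astype(int);cv2.polylines(a,[u.reshape(-1,1,2)],True,col,1)
cv2.imwrite('pics/lug4.png',a)
```

```text
(no output)
```

View pics/lug4.png

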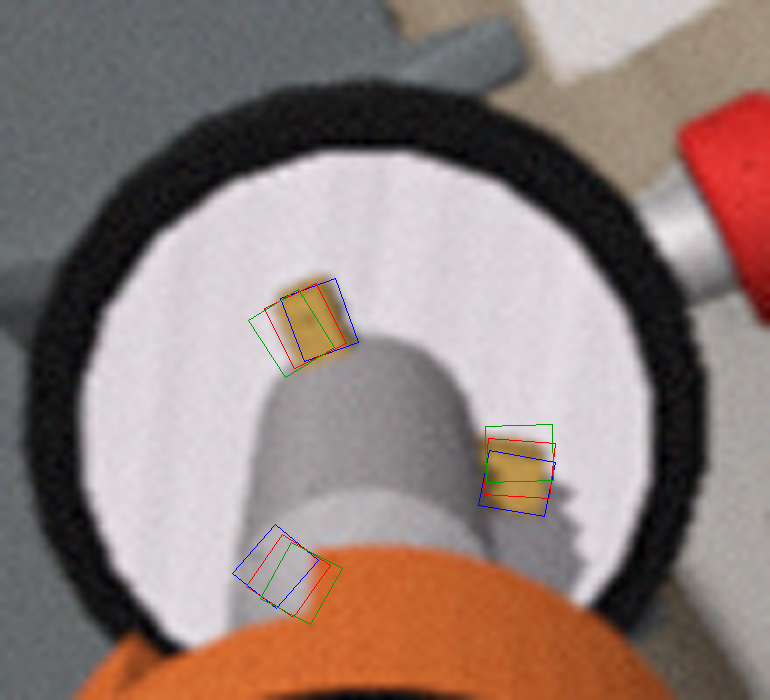

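```bash
python3 -m pendant '[[[0,0,1],[0.0002,-0.0007,0.01],1],[[0,0,2],[0.0002,-0.0007,0.02],1],[[0,0,2.8],[0.0002,-0.0007,0.028],1],[[0,0,2.8],[0.0002,-0.0007,0.034],1],[[0,0,2.8],[0.0002,-0.0007,0.038],1],[[0,0,2.8],[0.0002,-0.0007,0.042],1],[[0,0,2.8],[0.0002,-0.0007,0.045],1],[[0,0,2.8],[0.0002,-0.0007,0.048],1],[[0,0,2.8],[0.0002,-0.0007,0.05],1],[[0,0,2.8],[0.0002,-0.0007,0.05],1]]'
python3 - <<'E'
from ov import *
o=state()
for n in ['side','scene']:
    c=snapshot(n);save(c,n+'5');np.savez(f'pics/{n}5.npz',mtx=c['mtx'],R=c['R'],t=c['t'])
overlay('5',{'scene':(280,160,110,110,6),'side':(270,140,110,110,6)},o['eef_pos'],o['orientation'])
a=[cv2.imread(f'pics/{n}5o.png') for n in ['scene','side']]
cv2.imwrite('pics/o5.png',cv2.resize(np.hstack(a),(800,400)))
E
```

```text
time_s: 10.05
eef_pos: [0.5495, 0.103, 0.1792]
orientation: [153.1, -13.9, 56.9]
contact_force: [0.1, 0.0, -2.7]
opening: 0.0472
t 10.05 foot in seat [ 0.23  0.74 70.7 ] yaw 61.52 tilt err 0.07 F seat [-1.3  0.  -2.4] T [-0.03  0.4   0.02] open 0.0472 j [ 13. -24. 119. -12.  58.  54.]
```

View pics/o5.png

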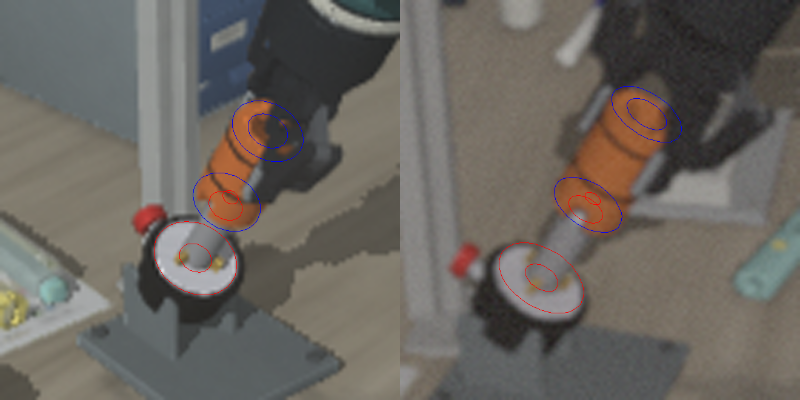

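```bash
python3 -m pendant '[[[0,0,0],[0,0,0.004],1],[[0,0,0],[0,0,0.008],1],[[0,0,0],[0,0,0.011],1],[[0,0,0],[0,0,0.014],1],[[0,0,0],[0,0,0.017],1],[[0,0,0],[0,0,0.02],1],[[0,0,0],[0,0,0.023],1],[[0,0,0],[0,0,0.026],1],[[0,0,0],[0,0,0.028],1],[[0,0,0],[0,0,0.028],1]]'
python3 - <<'E'
from tgt import *
o=state();T=target(.0,61.3);print(rel(T,o['eef_pos'],o['orientation']))
E
```

```text
time_s: 11.4
eef_pos: [0.5634, 0.1011, 0.1549]
orientation: [153.1, -13.9, 56.9]
contact_force: [-0.0, -0.5, -2.3]
opening: 0.0474
t 11.4 foot in seat [ 0.23  0.75 42.67] yaw 61.52 tilt err 0.07 F seat [-1.1 -0.5 -2. ] T [-0.05  0.38  0.  ] open 0.0474 j [ 13. -22. 119. -12.  55.  54.]
(array([ 0.02, -0.06,  0.22]), array([-0.0008,  0.0001,  0.0427]))
```

```bash
python3 -m pendant '[[[0,0,0],[0,0,0.005],1],[[0,0,0],[0,0,0.01],1],[[0,0,0],[0,0,0.014],1],[[0,0,0],[0,0,0.017],1],[[0,0,0],[0,0,0.02],1],[[0,0,0],[0,0,0.023],1],[[0,0,0],[0,0,0.026],1],[[0,0,0],[0,0,0.028],1],[[0,0,0],[0,0,0.028],1],[[0,0,0],[0,0,0.028],1]]'
python3 - <<'E'
from tgt import *
o=state()
E
python3 -m pendant '[[[0,0,0],[0,0,0.001],1],[[0,0,0],[0,0,0.002],1],[[0,0,0],[0,0,0.003],1],[[0,0,0],[0,0,0.004],1],[[0,0,0],[0,0,0.005],1],[[0,0,0],[0,0,0.006],1],[[0,0,0],[0,0,0.007],1],[[0,0,0],[0,0,0.007],1],[[0,0,0],[0,0,0.007],1],[[0,0,0],[0,0,0.007],1]]'
python3 - <<'E'
from tgt import *
o=state()
E
```

```text
time_s: 12.65
eef_pos: [0.5773, 0.0992, 0.131]
orientation: [153.1, -13.9, 56.9]
contact_force: [0.1, -0.0, -1.7]
opening: 0.0471
t 12.65 foot in seat [ 0.4   0.83 14.9 ] yaw 61.52 tilt err 0.08 F seat [-0.7  0.  -1.6] T [ 0.01  0.38 -0.02] open 0.0471 j [ 12. -19. 119. -13.  52.  54.]
time_s: 13.9
eef_pos: [0.5808, 0.0987, 0.1249]
orientation: [153.1, -13.9, 56.9]
contact_force: [-0.7, 0.0, -1.9]
opening: 0.0472
t 13.9 foot in seat [0.43 0.82 7.89] yaw 61.51 tilt err 0.09 F seat [-1.5 -0.1 -1.3] T [ 0.01  0.39 -0.02] open 0.0472 j [ 12. -18. 119. -13.  51.  54.]
```

```bash
python3 -m pendant '[[[0,0,0],[0,0,0.001],1],[[0,0,0],[0,0,0.0015],1],[[0,0,0],[0,0,0.002],1],[[0,0,0],[0,0,0.0025],1],[[0,0,0],[0,0,0.003],1],[[0,0,0],[0,0,0.0035],1],[[0,0,0],[0,0,0.004],1],[[0,0,0],[0,0,0.004],1],[[0,0,0],[0,0,0.004],1],[[0,0,0],[0,0,0.004],1]]'
python3 - <<'E'
from tgt import *
o=state()
E
python3 -m pendant '[[[0,0,0],[0,0,0.0005],1],[[0,0,0],[0,0,0.001],1],[[0,0,0],[0,0,0.0015],1],[[0,0,0],[0,0,0.002],1],[[0,0,0],[0,0,0.0025],1],[[0,0,0],[0,0,0.003],1],[[0,0,0],[0,0,0.003],1],[[0,0,0],[0,0,0.003],1],[[0,0,0],[0,0,0.003],1],[[0,0,0],[0,0,0.003],1]]'
python3 - <<'E'
from tgt import *
o=state()
E
```

```text
time_s: 15.15
eef_pos: [0.5828, 0.0984, 0.1214]
orientation: [153.1, -13.9, 56.9]
contact_force: [-0.4, -0.6, -3.0]
opening: 0.0474
t 15.15 foot in seat [0.39 0.8  3.85] yaw 61.52 tilt err 0.08 F seat [-1.7 -0.7 -2.5] T [0.02 0.45 0.06] open 0.0474 j [ 12. -17. 119. -13.  51.  54.]
time_s: 16.4
eef_pos: [0.5843, 0.0982, 0.1188]
orientation: [153.1, -13.9, 56.9]
contact_force: [0.6, 0.1, -2.2]
opening: 0.0475
t 16.4 foot in seat [0.4  0.81 0.84] yaw 61.52 tilt err 0.08 F seat [-0.6  0.2 -2.2] T [-0.02  0.43  0.05] open 0.0475 j [ 12. -17. 119. -13.  50.  54.]
```

Foot calculated 0.8 mm above the seat with no contact; pressing gently until the force shows the seat.

```bash
python3 -m pendant '[[[0,0,0],[0,0,0.0005],1],[[0,0,0],[0,0,0.001],1],[[0,0,0],[0,0,0.001],1],[[0,0,0],[0,0,0.0015],1],[[0,0,0],[0,0,0.0015],1],[[0,0,0],[0,0,0.002],1],[[0,0,0],[0,0,0.002],1],[[0,0,0],[0,0,0.002],1],[[0,0,0],[0,0,0.002],1],[[0,0,0],[0,0,0.002],1]]'
python3 - <<'E'
from ov import *
o=state()
for n in ['side','scene','wrist']:
    c=snapshot(n);save(c,n+'6');np.savez(f'pics/{n}6.npz',mtx=c['mtx'],R=c['R'],t=c['t'])
overlay('6',{'scene':(280,160,110,110,6),'side':(270,140,110,110,6)},o['eef_pos'],o['orientation'])
a=[cv2.imread(f'pics/{n}6.png')[y:y+110,x:x+110] for n,x,y in [('scene',280,160),('side',270,140)]]
cv2.imwrite('pics/o6.png',cv2.resize(np.hstack(a),(800,400),interpolation=cv2.INTER_CUBIC))
E
```

```text
time_s: 17.65
eef_pos: [0.5853, 0.0982, 0.1174]
orientation: [153.1, -13.9, 56.9]
contact_force: [-5.9, 0.2, 2.7]
opening: 0.0472
t 17.65 foot in seat [ 0.57  0.92 -0.82] yaw 61.51 tilt err 0.09 F seat [-3.7 -0.7  5.3] T [ 0.04  1.03 -0.03] open 0.0472 j [ 12. -17. 119. -13.  50.  54.]
```

View pics/o6.png

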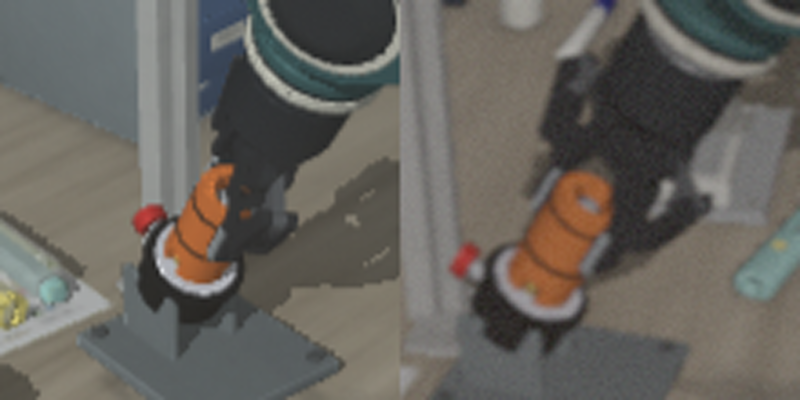

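View pics/wrist6.png

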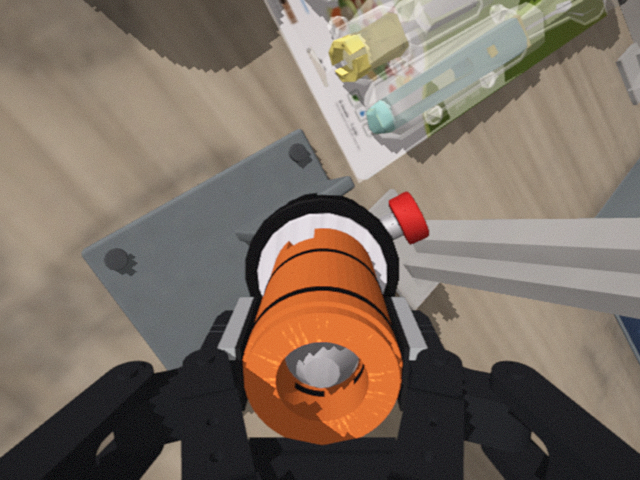

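```bash
python3 -m pendant '[[[0,0,0],[0,0,0.0005],1],[[0,0,0],[0,0,0.001],1],[[0,0,0],[0,0,0.0015],1],[[0,0,0],[0,0,0.0015],1],[[0,0,0],[0,0,0.0015],1],[[0,0,0],[0,0,0.0015],1],[[0,0,0],[0,0,0.0015],1],[[0,0,0],[0,0,0.0015],1],[[0,0,0],[0,0,0.0015],1],[[0,0,0],[0,0,0.0015],1]]'
python3 - <<'E'
from ov import *
o=state()
im=cv2.imread('pics/wrist6.png')[180:320,230:410];cv2.imwrite('pics/w6z.png',cv2.resize(im,None,fx=4,fy=4,interpolation=cv2.INTER_CUBIC))
E
```

```text
time_s: 19.05
eef_pos: [0.5857, 0.0983, 0.1174]
orientation: [153.1, -13.9, 56.9]
contact_force: [-28.9, 1.2, 22.3]
opening: 0.0472
t 19.05 foot in seat [ 0.86  1.1  -1.07] yaw 61.49 tilt err 0.09 F seat [-13.8  -2.8  33.7] T [-0.25  3.36  0.15] open 0.0472 j [ 12. -17. 119. -13.  50.  54.]
```

View pics/w6z.png

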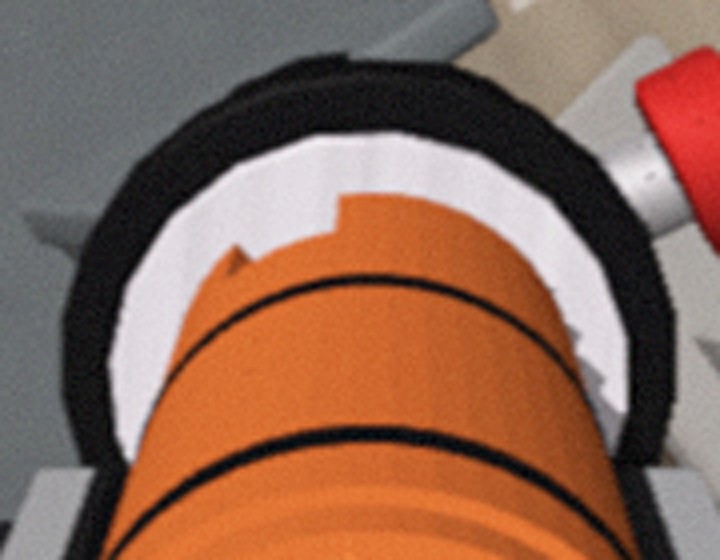

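```bash
python3 -m pendant '[[[0,0,0],[0,0,-0.001],1],[[0,0,0],[0,0,-0.002],1],[[0,0,0],[0,0,-0.002],0.8],[[0,0,0],[0,0,-0.002],0.5],[[0,0,0],[0,0,-0.002],0.2],[[0,0,0],[0,0,-0.002],0],[[0,0,0],[0,0,-0.002],0],[[0,0,0],[0,0,-0.002],0],[[0,0,0],[0,0,-0.002],0],[[0,0,0],[0,0,-0.002],0]]'
python3 - <<'E'
from tgt import *
o=state();c=snapshot('wrist');save(c,'wrist7')
E
```

```text
time_s: 20.3
eef_pos: [0.585, 0.0981, 0.1175]
orientation: [153.1, -13.9, 56.9]
contact_force: [-0.5, 0.3, -0.2]
opening: 0.0853
t 20.3 foot in seat [ 0.38  0.82 -0.67] yaw 61.52 tilt err 0.08 F seat [-0.5  0.2  0.1] T [0.05 0.27 0.06] open 0.0853 j [ 12. -17. 119. -13.  50.  54.]
```

View pics/wrist7.png

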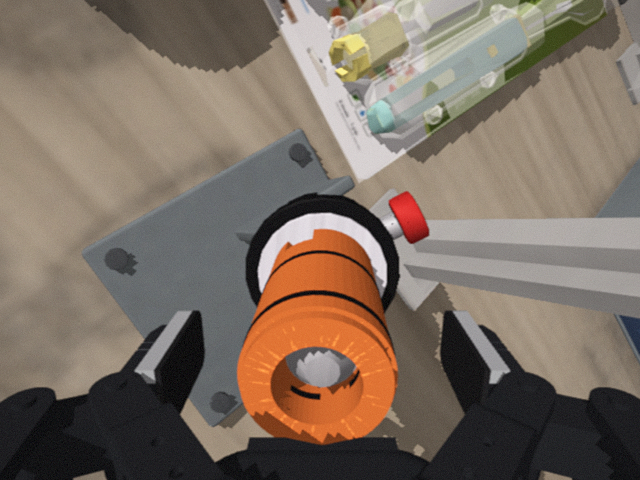

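Jaws are clear on both sides of the sleeve (which stays at (320,370)); retreating along the tool axis.

```bash
python3 -m pendant '[[[0,0,0],[0,0,-0.01],0],[[0,0,0],[0,0,-0.03],0],[[0,0,0],[0,0,-0.05],0],[[0,0,0],[0,0,-0.075],0],[[0,0,0],[0,0,-0.1],0],[[0,0,0],[0,0,-0.12],0],[[0,0,0],[0,0,-0.135],0],[[0,0,0],[0,0,-0.14],0],[[0,0,0],[0,0,-0.14],0],[[0,0,0],[0,0,-0.14],0]]'
python3 - <<'E'
from ov import *
o=state()
for n in ['side','scene','wrist']:
    c=snapshot(n);save(c,n+'8');np.savez(f'pics/{n}8.npz',mtx=c['mtx'],R=c['R'],t=c['t'])
# overlay sleeve at seat
T=target(0.0)
overlay('8',{'scene':(280,160,110,110,6),'side':(270,140,110,110,6),'wrist':(180,60,280,240,2.8)},T[0],Ro.from_matrix(T[1]).as_euler('xyz',degrees=True))
a=[cv2.imread(f'pics/{n}8o.png') for n in ['scene','side']]
cv2.imwrite('pics/o8.png',cv2.resize(np.hstack(a),(800,400)))
E
```

```text
time_s: 21.6
eef_pos: [0.5155, 0.1076, 0.2378]
orientation: [153.1, -13.8, 56.9]
contact_force: [0.0, 0.5, 0.0]
opening: 0.0853
t 21.6 foot in seat [ -0.23   0.58 138.59] yaw 61.53 tilt err 0.03 F seat [-0.   0.5  0. ] T [0.01 0.23 0.01] open 0.0853 j [ 15. -30. 117. -12.  66.  54.]
```

View pics/o8.png

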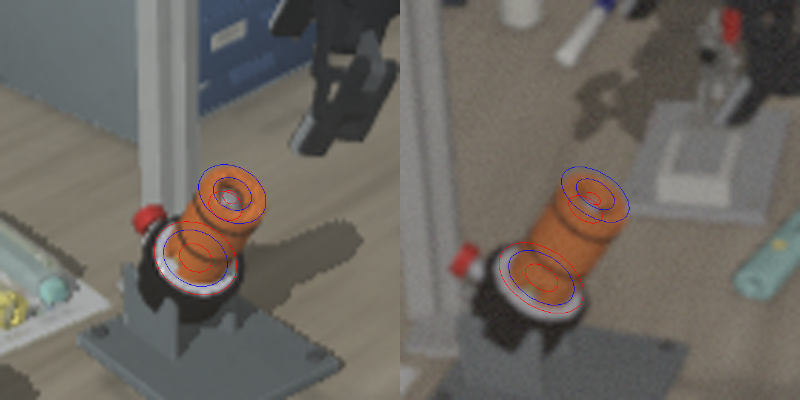

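View pics/wrist8o.png

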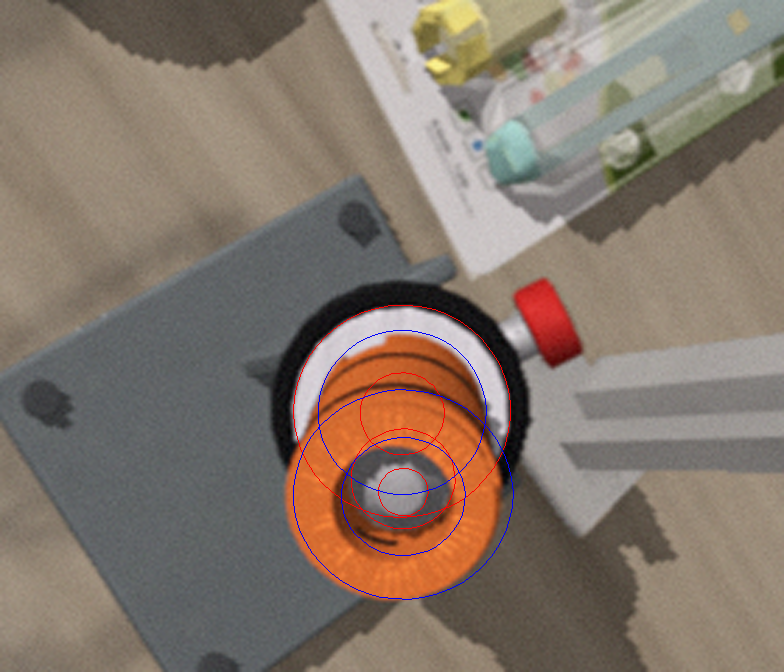

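View pics/scene8.png

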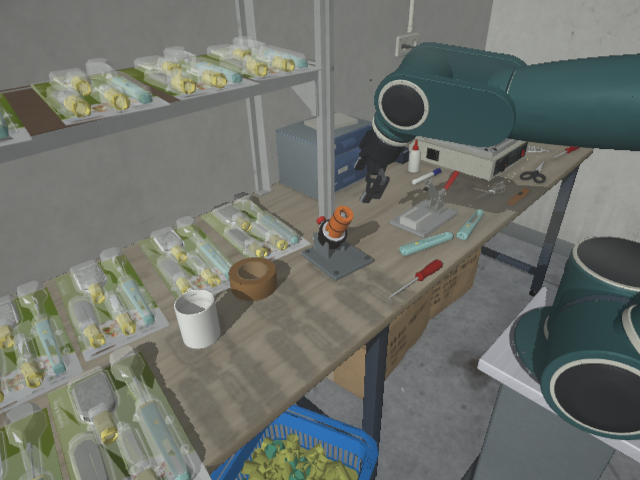

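```bash
python3 -c "
from rig import *
print(finish_job(), observe()['time_s'])"
```

```text
the job is handed in; nothing more can be done
the job is handed in; nothing more can be done
```

The orange sleeve is seated on the spindle with its slots over the lugs. I released it, pulled the gripper clear and handed the job in at about 22 s of the 72 s allowed. `finish_job` reports no verdict, so the result below rests on my own checks.

- **Method:** I found the sleeve, the spindle's lean and lug angle, and the sleeve's slot angle in the camera images. I gripped the sleeve from above, tilted it 30° and turned it to match the lugs. It slid on and dropped over the lugs the first time, so no turning search was needed.
- **Seat contact:** There was no contact force until the foot's estimated height reached the seat. It then stopped about 1 mm past that estimate at 34 N, which is well below the 11 mm it would show resting on the lug tops.
- **After release:** The outside force read about zero. In all three cameras the sleeve lies on the outline I projected for the seated position.
- **Bystanders:** In the last scene picture the tape roll, mug and teal handle look unmoved. I judged this by eye and did not measure it.
- **Small disagreement:** In the wrist view the sleeve's top sits about 1.5 mm to one side of the projected outline. That matches the 1.5 mm bore clearance and the camera calibration error, and should be inside the limits.

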